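Set the post in the stand's base plate and hold it true with the square

TASK

Assemble the instrument stand: take the taller of the two steel posts out of the grey block, set it fully home and upright in the hole of the steel base plate and let go of it. Then stand the engineer's square on the plate, stock flat and blade upright, slide it in until its outer blade edge bears on the middle of the post, and finish while still gripping it and pressing it against both plate and post, so that a colleague can tighten the lock screw. Leave the short post in the block, and the screwdriver, timer and sample pot where they are.

Things in the scene. Friction and masses are not known exactly. Their poses are not given: they have to be found in the camera images.
- base_plate: Fixed blackened steel plate, 210 x 130 x 36 mm high, lying flat on the bench. Origin: centre of its underside; x along its 210 mm length towards the end with the hole, z up.
- socket (a point): Centre of the mouth of the plate's only hole, in its top face 36 mm above the bench, 70 mm from the plate's centre along its x. The hole is a straight bore of 21.2 mm diameter, 34 mm deep, with a 2 mm chamfer at its mouth. Axes as the plate's.
- post_block: Fixed grey plastic block, 150 x 64 x 45 mm high. Origin: centre of its underside; x along its length. Its two upright holes (23.2 mm diameter, 37 mm deep) lie at x = -38 and +38 mm; a post stands in each.
- tall_post_center (a point): Taller plain steel post: round column, 30 mm diameter, 130 mm long, flat shoulder at its foot, below it a spigot of 20 mm diameter, 31 mm long (the last 12 mm taper to 13 mm). The point is on the axis half-way up the column: 65 mm above the shoulder, 96 mm above the spigot's end. z up along it. About 0.6 kg. Stands in one of the block's holes, shoulder on the block.
- tall_post_seat (a point): Centre of the tall post's shoulder (the flat under the 30 mm column): lies on the socket's mouth when the post is fully home.
- short_post_center (a point): The shorter post, same diameter and spigot, column 80 mm long; the point is on its axis 40 mm above its shoulder. Stands in the other hole of the block and stays there.
- square_grip (a point): Grip point of the engineer's square (see square), a good place to grip across the stock's 20 mm: in its middle plane, 85 mm back from the outer blade edge, 15 mm above the underside. x along the stock towards the outer blade edge, z up along the blade.
- square_heel (a point): The square's outer corner, where the underside and the outer blade edge meet, mid-thickness; axes as for square_grip. When the square is home against the post this point is 15 mm from the post's axis, on the plate.
- square: Plain metal engineer's square standing on its stock, a bar 140 x 20 x 30 mm high. Blade 26 x 5 mm at the stock's +x end, rising to 100 mm above the underside, its outer edge flush with the stock's end. Reference faces: the underside and that outer edge. Origin and axes as square_heel. About 0.32 kg.
- tall_post: The whole tall post; its origin is the centre of its shoulder (same as tall_post_seat).
- screwdriver: Orange-handled screwdriver lying on the bench, 190 mm long. Leave alone.
- timer: Small white timer, 63 x 63 x 20 mm. Leave alone.
- sample_pot: White sample pot with lid, 49 mm diameter, 59 mm high. Leave alone.
- glove_box: Blue cardboard box of gloves, 120 x 240 x 85 mm high, fixed on the bench between the square and the base plate: carry the square over it. Origin: centre of its underside; y along its length.
Things that resemble listed ones, but are neither listed nor needed, are in the scene too. Leave any purple look-alike of the tall_post alone.

How it is judged:
By the outcome, as a careful person would: the job done as asked, in the order asked, and still so for the second after the job is handed in, while the arm keeps its last pose, push and grip.
It also fails if it takes over 64 s, if anything falls off the work surface, if the arm or the gripper's body presses on something with over 40 N, if the wrist force passes 120 N, or if a joint passes its speed limit or range.

ROBOT

A 6-joint arm with a two-finger parallel gripper is mounted at the origin on a cart in front of the work surface, level with it; the furniture and walls round the work are solid. World frame = base frame: x ahead of the robot, y to its left, z up, the work surface at z = 0. Lengths are in m, angles in degrees, forces in N, time in s.
With the tool pointing down it reaches from about 0.3 to 0.75 m from the base axis. Payload 8.5 kg.
Tool frame: the origin (TCP) lies at the very end of the fingers, on their centre line; the grasp point (between the pads) lies 19 mm behind it (grip_depth is the distance from the TCP to the grasp point, in m); z points along the fingers, y is the direction in which the jaws open and shut (so a half turn about z gives the same grasp; the last joint's range is limited). The gripper opens to 85 mm and grips with 20 to 120 N. Pads are 22 mm wide; open, the fingers measure 114 mm over their backs; the gripper's body (76 mm by 85 mm) begins 54 mm behind the grasp point. The pads swing forward as they close: fully open they stand 13 mm farther back than shut.
Start: joints at [-87.565, 21.807, 74.336, -0, 83.858, -12.336], TCP at [0.14, -0.532, 0.231] pointing down, gripper open.
Joint ranges: [-178.18, 178.18], [-50.72, 133.34], [12.68, 142.11], [-81.47, 261.47], [9.98, 163.14], [-165.26, 165.26]. Speed limits (degrees/s): [136.94, 136.94, 180, 180, 180, 180].

INTERFACE

Orientations are given as [roll, pitch, yaw] about the fixed x, y, z axes, in that order (R = Rz(yaw) Ry(pitch) Rx(roll)).
In Python, from station import * gives the robot as it stands. The module is installed in compiled form; this text tells all that it offers.
- The arm moves only by the tool play_rows, never from a script. Its argument "increments" is one flat list of numbers, 7 for each row, row after row: the opening, from 0 (shut) to 1 (fully open), then the shift along the tool's x, y, z in mm, then the turn, a rotation vector about the tool's x, y, z in degrees. A call has 1 to 12 rows; each row is the pose to reach, as a shift and turn from the pose commanded when the call began, along the tool's axes at that moment; what a row does not reach only later rows make up. A row lasts 1/8 s, in which the tool goes at most 62.5 mm and 10.7 degrees, less where a joint would pass 70% of its speed; a pose out of reach is approached as far as the arm can. A call with a gripper value outside its range is refused whole. The fingers move at their own pace and stop on an object; "newtons" is the grip in N (left out, the last holds). Time passes only in rows, so rows that repeat a pose let the fingers close. It gives the time, the measured TCP pose, the force and the opening at its end, in the units of the state.
- get_state(): the state, without advancing time (a new reading comes with each control period).
- get_image(name): name is "scene" or "top"; returns a dict with "color" (384x512x3 uint8, red, green, blue), "fx", "fy", "cx", "cy" (pixels), "k1" (the pictures are not rectified: a ray, as slopes to the right and down, at radius r is drawn at 1 + k1 r^2 times it, then the intrinsics apply), "camera_from_world" (4x4, takes a point from world to camera coordinates). Camera axes: x right, y up, looking along -z (the intrinsics and any distortion apply to the point x, -y, -z); pixel columns grow to the right and rows downward; lengths in m; the calibration is good to about 2 mm. A picture is of the moment at which its call begins. There is no depth.
- finish_job(): hands the job in, once; it reports no verdict.
The state is a dict: "t": time; "joints": joint angles; "qd": joint speeds; "tau": joint torques, N m; "tcp_pos": TCP position; "ee_rot": TCP orientation; "wrist_force": force on the tool from outside, world axes, zero at the start; "moment": the same for the moment, N m; "opening": finger opening in m.
Only numpy, scipy, OpenCV 4.12 (cv2) and the standard library are available. Lean on these libraries where they do the work, as an engineer would, in place of code of your own. Each camera call takes 0.05 s, during which the arm holds its last target.

## Working session

There is one attempt and no reset: what is moved stays moved. The work goes in short steps, Python scripts to look and compute and a tool call to move; the robot and the scene stay as the last step left them, time stands still between calls to the robot, and variables do not carry over. Pictures are saved under pics/ and viewed, and the job is handed in when it is done.

Besides the shell and the picture viewer there is one more tool, called after ">>>" in YAML: its name, and indented under it one key for each argument. play_rows: Moves the arm, as the interface text tells. Its arguments: {"type":"object","properties":{"increments":{"type":"array","items":{"type":"number"}},"newtons":{"type":"number"}},"required":["increments"]}

```bash
mkdir -p pics; cat > h.py <<'E'
from station import *
import numpy as np, cv2
def grab(n):
    im=get_image(n); np.save('pics/%s.npy'%n,im,allow_pickle=True); return im
def load(n): return np.load('pics/%s.npy'%n,allow_pickle=True).item()
def ray(im,u,v):
    K=np.array([[im['fx'],0,im['cx']],[0,im['fy'],im['cy']],[0,0,1.]])
    p=cv2.undistortPoints(np.array([[[u,v]]],float),K,np.array([im['k1'],0,0,0.]))[0,0]
    T=np.array(im['camera_from_world']);R=T[:3,:3];o=-R.T@T[:3,3]
    d=R.T@np.array([p[0],-p[1],-1.]);return o,d/np.linalg.norm(d)
def plane(im,u,v,z):
    o,d=ray(im,u,v);return o+d*(z-o[2])/d[2]
def proj(im,P):
    T=np.array(im['camera_from_world']);c=T[:3,:3]@np.array(P,float)+T[:3,3]
    x,y=c[0]/-c[2],-c[1]/-c[2];f=1+im['k1']*(x*x+y*y)
    return np.array([im['fx']*x*f+im['cx'],im['fy']*y*f+im['cy']])
def save(im,name,box=None,s=1):
    a=im['color'][:,:,::-1]
    if box: a=a[box[1]:box[3],box[0]:box[2]]
    cv2.imwrite('pics/'+name,cv2.resize(np.ascontiguousarray(a),None,fx=s,fy=s,interpolation=cv2.INTER_CUBIC))
E
python3 - <<'E'
from h import *
for n in('scene','top'):
    im=grab(n);save(im,n+'0.png',s=1.5);T=im['camera_from_world'];print(n,im['fx'],im['k1'],(-T[:3,:3].T@T[:3,3]).round(3))
print(get_state())
E
```

```text
scene 388.3412515539418 -0.037897176057796 [-0.234  0.049  0.946]
top 353.9548419218023 0.019687514150171895 [0.313 0.065 1.134]
{'t': 0.1, 'joints': array([-8.75661695e+01,  2.18387248e+01,  7.43774918e+01,  9.06444803e-04,
        8.38572637e+01, -1.23371589e+01]), 'qd': array([-0.02899555, -0.10711975, -0.13616136,  0.07061687, -0.05304963,
       -0.0931048 ]), 'tau': array([ 2.02227820e-03, -4.49223804e+01, -2.31658083e+01, -2.39091087e-04,
        3.59057813e-03,  1.83343985e-05]), 'tcp_pos': array([ 0.14020432, -0.5315786 ,  0.23077575]), 'ee_rot': array([-1.79928409e+02, -1.65804013e-02,  1.47708815e+01]), 'wrist_force': array([-0.18607126,  0.41958674,  0.60468101]), 'moment': array([ 0.02680266, -0.01962161,  0.0382852 ]), 'opening': 0.0850917727812853}
```

View pics/scene0.png

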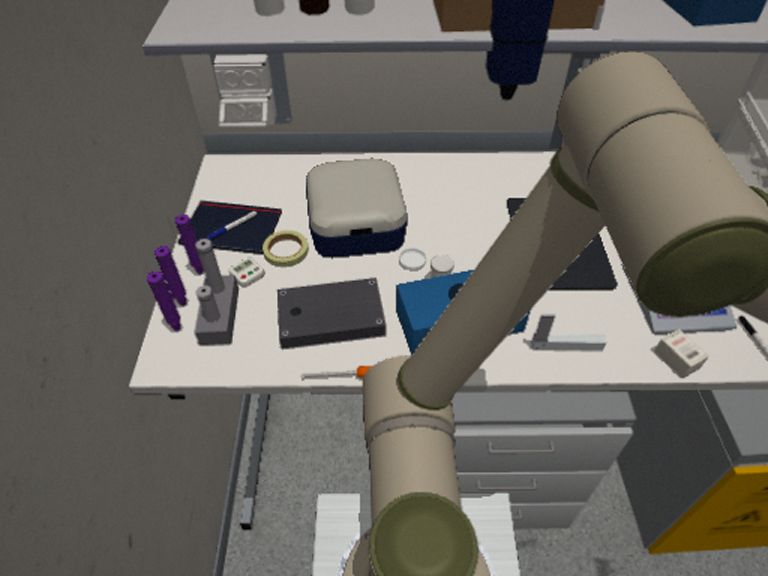

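View pics/top0.png

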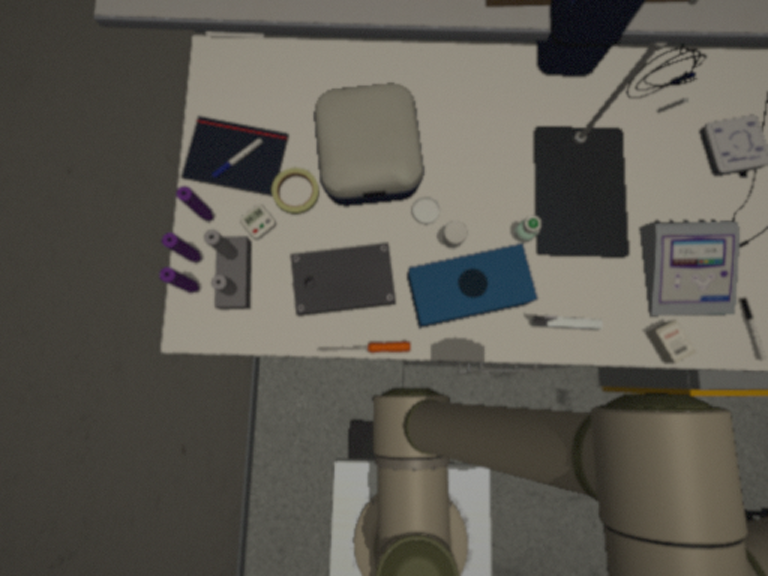

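In the scene view (1.5x), the steel posts stand on the grey block at about (205,245) and (207,290), with three purple look-alikes to the left at (187,222), (165,252) and (157,278). The plate is at (330,312) with its hole near (296,311). The glove box is at (460,305) and the square at (565,335). I'll enlarge these areas.

```bash
python3 - <<'E'
from h import *
s=load('scene');t=load('top')
a=cv2.resize(s['color'][135:240,90:270,::-1],None,fx=4.4,fy=4.4,interpolation=cv2.INTER_CUBIC);cv2.imwrite('pics/c1.png',a)
save(t,'c2.png',(100,110,280,245),4.4)
save(s,'c3.png',(335,195,425,245),8)
save(t,'c4.png',(335,195,425,245),8)
E
```

```text
(no output)
```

View pics/c1.png

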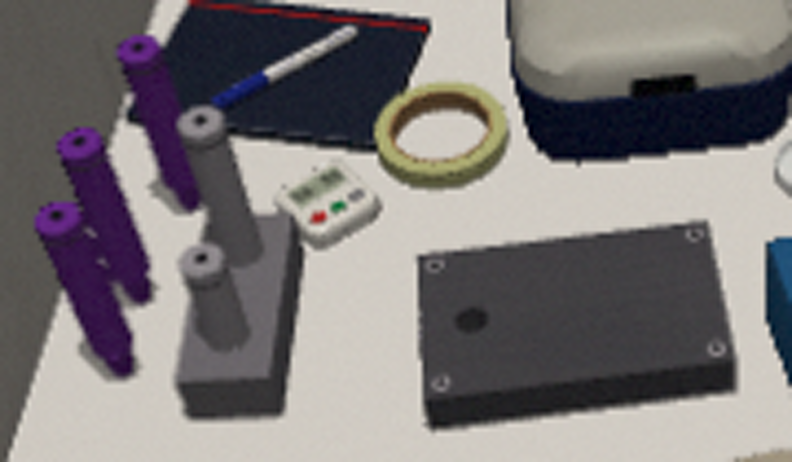

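View pics/c2.png

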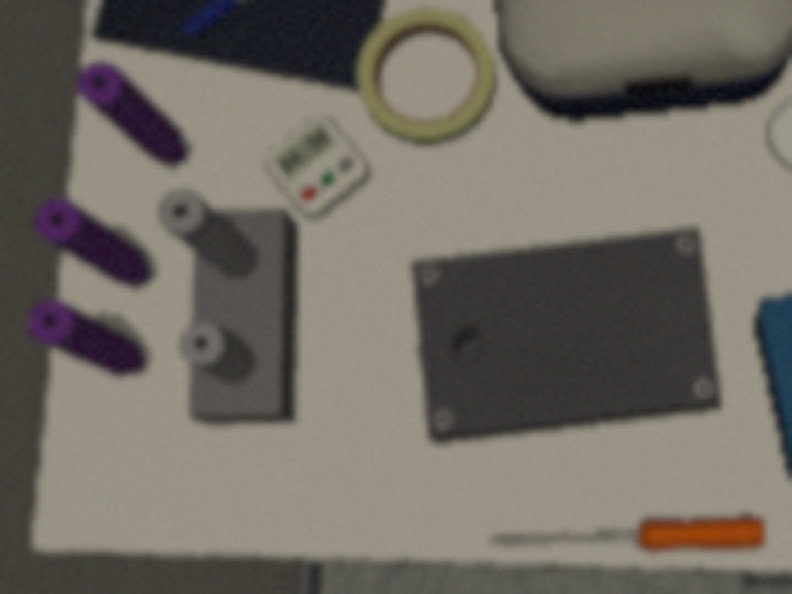

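View pics/c3.png

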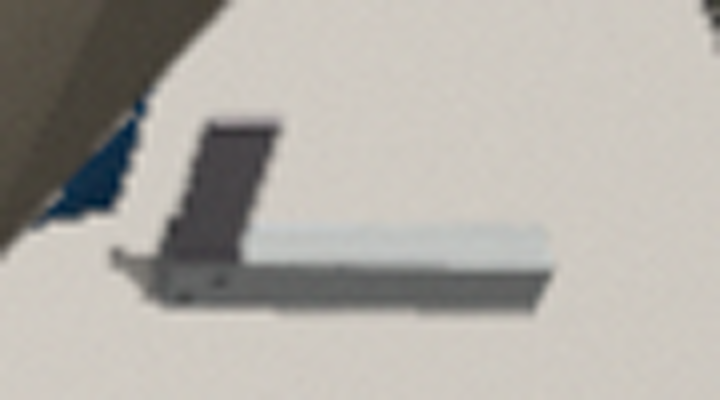

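View pics/c4.png

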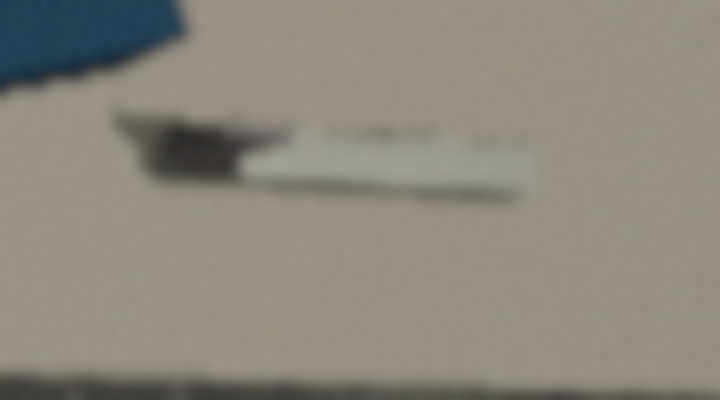

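The candidates for the tall post are grey-rear at (203,122) in c1, grey-front at (203,260) in c1, and three purple. Grey-rear is the one: it stands in the block and has the longer column. Now I'll measure.

```bash
python3 - <<'E'
from h import *
s=load('scene');t=load('top')
def C(im,box,f,u,v,z): return plane(im,(u+.5)/f-.5+box[0],(v+.5)/f-.5+box[1],z)
S=lambda u,v,z:C(s,(90,135),4.4,u,v,z)
Tp=lambda u,v,z:C(t,(100,110),4.4,u,v,z)
p=lambda n,*a:print(n,*[x.round(4)[:2] for x in a])
p('tall top',S(201,122,.175),Tp(182,212,.175))
p('short top',S(203,260,.125),Tp(204,344,.125))
p('hole',S(472,320,.036),Tp(466,341,.036))
for a,b in (((434,265),(428,275)),((695,234),(686,245)),((716,349),(702,388)),((441,383),(442,419))):p('screw',S(*a,.036),Tp(*b,.036))
for a,b in (((418,256),(414,262)),((708,223),(697,230)),((735,361),(719,407)),((427,400),(432,440))):p('corner',S(*a,.036),Tp(*b,.036))
p('block top corners T',Tp(193,212,.045),Tp(290,212,.045),Tp(290,418,.045),Tp(192,416,.045))
S3=lambda u,v,z:C(s,(335,195),8,u,v,z)
T3=lambda u,v,z:C(t,(335,195),8,u,v,z)
p('stock near top edge L,R scene z=.03',S3(160,265,.03),S3(553,272,.03),S3(545,230,.03))
p('stock near bottom z0',S3(165,306,0),S3(533,310,0))
p('blade top',S3(208,124,.1),S3(278,126,.1))
p('T stock',T3(243,180,.03),T3(520,193,.03),T3(525,146,.03),T3(300,130,.03))
p('T blade top',T3(118,112,.1),T3(285,133,.1))
# glove box top view corners (1.5x)
for u,v in((409,271),(524,246),(536,298),(419,325)):p('box',plane(t,u/1.5,v/1.5,.085))
E
```

```text
tall top [0.5667 0.3894] [0.5655 0.3893]
short top [0.4909 0.3849] [0.4897 0.3841]
hole [0.5123 0.2234] [0.513  0.2254]
screw [0.563 0.255] [0.5606 0.2554]
screw [0.5907 0.07  ] [0.5885 0.0699]
screw [0.4854 0.0552] [0.4839 0.0554]
screw [0.4581 0.2392] [0.4562 0.2394]
corner [0.5716 0.2674] [0.5699 0.2661]
corner [0.6014 0.0607] [0.5999 0.0622]
corner [0.475  0.0424] [0.4706 0.043 ]
corner [0.444 0.247] [0.441  0.2456]
block top corners T [0.5999 0.4253] [0.602  0.3558] [0.4527 0.3447] [0.4521 0.4135]
stock near top edge L,R scene z=.03 [ 0.4361 -0.2427] [ 0.4312 -0.3858] [ 0.4503 -0.3878]
stock near bottom z0 [ 0.4391 -0.2508] [ 0.4357 -0.3881]
blade top [ 0.4455 -0.2479] [ 0.4444 -0.2723]
T stock [ 0.4338 -0.2763] [ 0.432  -0.3837] [ 0.4505 -0.3864] [ 0.4541 -0.2991]
T blade top [ 0.4499 -0.2096] [ 0.4439 -0.2705]
box [0.5299 0.0165]
box [ 0.5887 -0.2161]
box [ 0.4824 -0.2381]
box [ 0.4214 -0.0056]
```

```bash
python3 - <<'E'
from h import *
s=load('scene');t=load('top')
def R(im,box,f,u,v): return ray(im,(u+.5)/f-.5+box[0],(v+.5)/f-.5+box[1])
def tri(a,b):
    o1,d1=R(s,(90,135),4.4,*a);o2,d2=R(t,(100,110),4.4,*b)
    A=np.stack([d1,-d2],1);k=np.linalg.lstsq(A,o2-o1,rcond=None)[0]
    p,q=o1+d1*k[0],o2+d2*k[1];return ((p+q)/2).round(4),round(np.linalg.norm(p-q)*1e3,1)
for n,a,b in(('tall',(201,122),(182,212)),('short',(203,260),(204,344)),('p1',(139,48),(100,84)),('p2',(80,143),(58,218)),('p3',(58,217),(50,322)),('hole',(472,320),(466,341))):print(n,tri(a,b))
E
```

```text
tall (array([0.5651, 0.3887, 0.1766]), np.float64(0.0))
short (array([0.4894, 0.3839, 0.1266]), np.float64(0.6))
p1 (array([0.6525, 0.4529, 0.1638]), np.float64(0.9))
p2 (array([0.5628, 0.4726, 0.1608]), np.float64(0.4))
p3 (array([0.4944, 0.4695, 0.1632]), np.float64(1.1))
hole (array([0.5132, 0.2246, 0.0349]), np.float64(2.0))
```

```bash
cat >> h.py <<'E'
from scipy.spatial.transform import Rotation as Ro
def rel(*targets):
    st=get_state();R=Ro.from_euler('xyz',st['ee_rot'],degrees=True)
    for x,y,z,yaw in targets:
        d=R.inv().apply(np.array([x,y,z])-st['tcp_pos'])*1e3
        r=(R.inv()*Ro.from_euler('xyz',[180,0,yaw],degrees=True)).as_rotvec(degrees=True)
        print((x,y,z,yaw),d.round(1),r.round(1))
E
python3 - <<'E'
from h import *
rel((.45,-.06,.25,14.8),(.566,.3893,.24,45))
E
```

```text
(0.45, -0.06, 0.25, 14.8) [ 419.8 -377.   -18.6] [-0.1 -0.  -0. ]
(0.566, 0.3893, 0.24, 45) [ 646.5 -781.9   -8.1] [ -0.1  -0.  -30.2]
```

>>> play_rows:
  increments: [1,42,-38,-5,0,0,0,1,84,-75,-10,0,0,0,1,126,-113,-18,0,0,0,1,168,-151,-18,0,0,0,1,210,-188,-18,0,0,0,1,252,-226,-18,0,0,0,1,294,-264,-18,0,0,0,1,336,-302,-18,0,0,0,1,378,-339,-18,0,0,0,1,420,-377,-18,0,0,0,1,450,-430,-18,0,0,-5,1,478,-482,-18,0,0,-10]

```text
t: 1.6
tcp_pos: [0.4797, 0.0581, 0.249]
ee_rot: [-180.0, 0.0, 24.9]
wrist_force: [0.7, -0.6, 0.0]
opening: 0.0859
```

```bash
python3 - <<'E'
from h import *
rel((.566,.3893,.24,45))
E
```

```text
(0.566, 0.3893, 0.24, 45) [ 217.8 -263.9    9. ] [ -0.    0.  -20.1]
```

>>> play_rows:
  increments: [1,38,-46,0,0,0,-4,1,76,-92,0,0,0,-8,1,114,-138,0,0,0,-12,1,152,-184,0,0,0,-16,1,190,-230,4,0,0,-20,1,217.8,-263.9,9,0,0,-20.1,1,217.8,-263.9,9,0,0,-20.1]

```text
t: 2.48
tcp_pos: [0.5662, 0.3895, 0.238]
ee_rot: [-179.9, 0.1, 45.1]
wrist_force: [-0.5, -0.7, -0.2]
opening: 0.0855
```

```bash
python3 - <<'E'
from h import *
rel((.566,.3893,.116,45))
im=grab('scene');save(im,'s1.png',(70,90,270,240),4)
print(proj(im,get_state()['tcp_pos']))
E
```

```text
(0.566, 0.3893, 0.116, 45) [-0.00e+00  1.00e-01  1.22e+02] [-0.1  0.1  0.1]
[130.42551336 145.67680828]
```

View pics/s1.png

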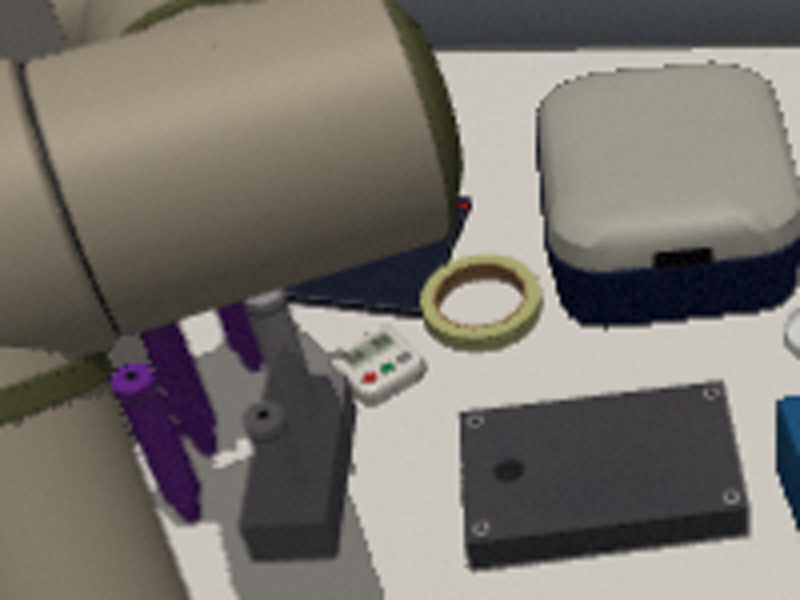

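The arm hides the gripper in this view. The tall post top is just visible below the wrist at about (265,297). The posts and block haven't moved, so I'll lower and grip.

>>> play_rows:
  increments: [1,0,0,30,0,0,0,1,0,0,60,0,0,0,1,0,0,90,0,0,0,1,0,0,122,0,0,0,1,0,0,122,0,0,0,0.3,0,0,122,0,0,0,0,0,0,122,0,0,0,0,0,0,122,0,0,0,0,0,0,122,0,0,0,0,0,0,122,0,0,0]
  newtons: 90

```text
t: 3.78
tcp_pos: [0.5668, 0.3875, 0.1196]
ee_rot: [180.0, -0.1, 44.9]
wrist_force: [-2.4, 1.2, 6.0]
opening: 0.0287
```

>>> play_rows:
  increments: [0,0,0,-15,0,0,0,0,0,0,-30,0,0,0,0,0,0,-50,0,0,0,0,0,0,-70,0,0,0,0,0,0,-70,0,0,0,0,0,0,-70,0,0,0]

```text
t: 4.53
tcp_pos: [0.5664, 0.3868, 0.1874]
ee_rot: [-180.0, 0.1, 44.9]
wrist_force: [0.3, -0.1, -6.4]
opening: 0.0285
```

```bash
python3 - <<'E'
from h import *
print(get_state()['wrist_force'],get_state()['moment'],get_state()['tcp_pos'])
rel((.513,.2243,.186,45))
im=grab('scene');save(im,'s2.png',(70,60,270,210),4)
im=grab('top');save(im,'t2.png',(90,90,290,240),4)
E
```

```text
[ 0.33473274 -0.0575599  -6.35558586] [ 0.00040881 -0.02251264  0.05359432] [0.56635872 0.38677963 0.18736323]
(0.513, 0.2243, 0.186, 45) [-152.4   77.5    1.6] [-0.   0.1 -0.1]
```

View pics/s2.png

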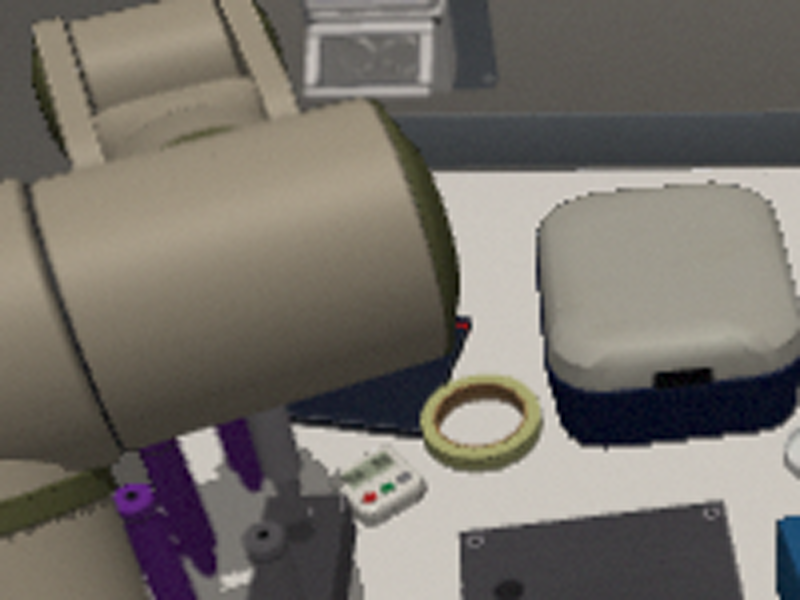

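View pics/t2.png

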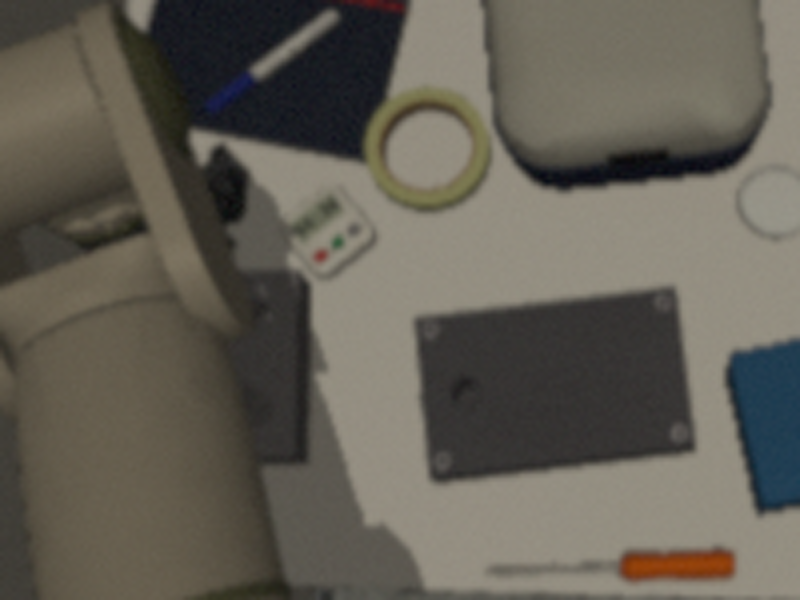

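>>> play_rows:
  increments: [0,-20,10,0,0,0,0,0,-50,25,0,0,0,0,0,-85,43,0,0,0,0,0,-120,61,0,0,0,0,0,-142,72,0,0,0,0,0,-152.4,77.5,0,0,0,0,0,-152.4,77.5,0,0,0,0,0,-152.4,77.5,0,0,0,0]

```text
t: 5.62
tcp_pos: [0.5137, 0.2253, 0.1882]
ee_rot: [-180.0, -0.0, 44.9]
wrist_force: [0.3, 0.3, -6.6]
opening: 0.0282
```

```bash
python3 - <<'E'
from h import *
print(get_state()['wrist_force'],get_state()['moment'],get_state()['tcp_pos'])
rel((.513,.2243,.186,45))
im=grab('scene');save(im,'s3.png',(120,110,270,230),5)
P=get_state()['tcp_pos'];print('scene',[((proj(im,P+[0,0,-d])+.5-[120,110])*5).round() for d in(.0746,.1056)])
im=grab('top');save(im,'t3.png',(140,120,290,240),5)
print('top',[((proj(im,P+[0,0,-d])+.5-[140,120])*5).round() for d in(.0746,.1056)],(proj(im,[.513,.2243,.036])+.5-[140,120])*5)
E
```

```text
[ 0.34311568  0.34587235 -6.62567793] [0.01051965 0.01101321 0.040802  ] [0.51367863 0.22530785 0.18818484]
(0.513, 0.2243, 0.186, 45) [-1.2  0.2  2.2] [-0.  -0.  -0.1]
scene [array([368., 402.]), array([375., 437.])]
top [array([312., 313.]), array([320., 323.])] [331.91751186 338.11945615]
```

View pics/s3.png

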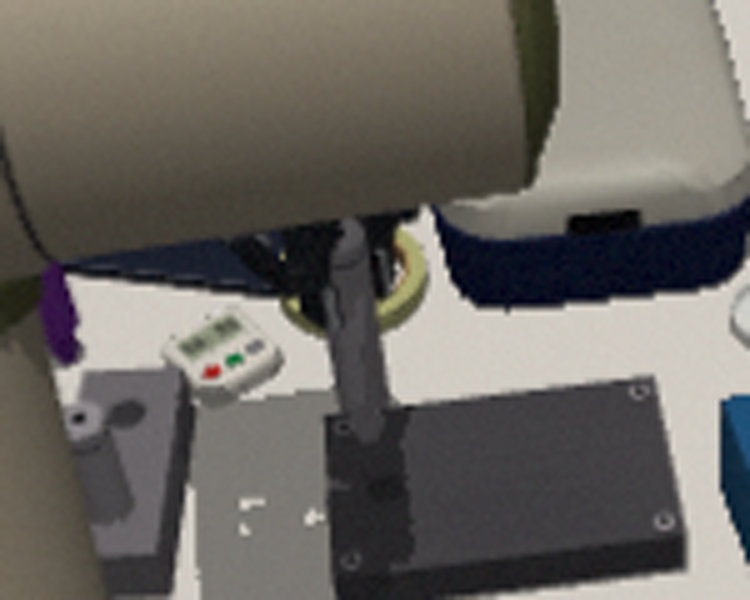

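View pics/t3.png

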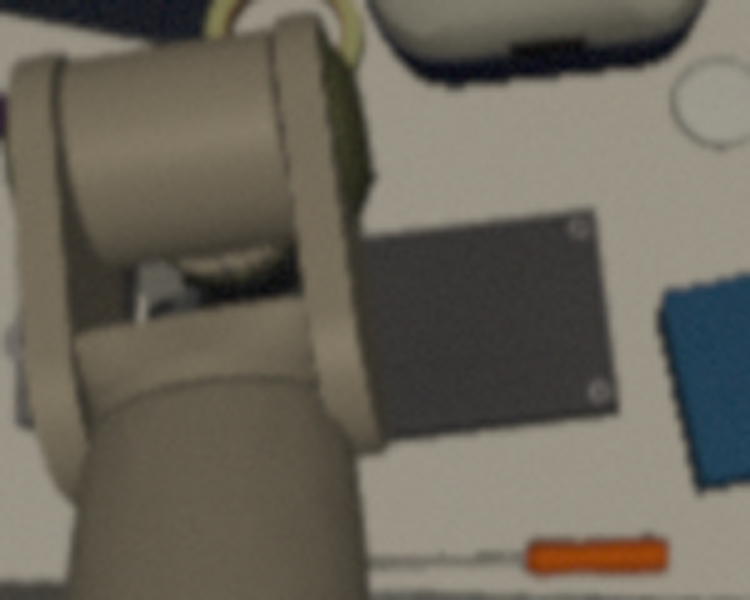

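The spigot tip shows near (368,440) in the crop, against a prediction of (375,437) if the post were centred on the TCP. I'll measure this lateral offset before inserting.

```bash
python3 - <<'E'
from h import *
im=load('scene');save(im,'s4.png',(175,165,215,215),12)
P=get_state()['tcp_pos']
for d in(.03,.05,.07,.0746,.09,.1056):
    print(d,((proj(im,P+[0,0,-d])+.5-[175,165])*12).round())
print('hole',((proj(im,[.513,.2243,.036])+.5-[175,165])*12).round())
E
```

```text
0.03 [200. 179.]
0.05 [211. 237.]
0.07 [221. 293.]
0.0746 [224. 306.]
0.09 [231. 348.]
0.1056 [239. 390.]
hole [265. 512.]
```

View pics/s4.png

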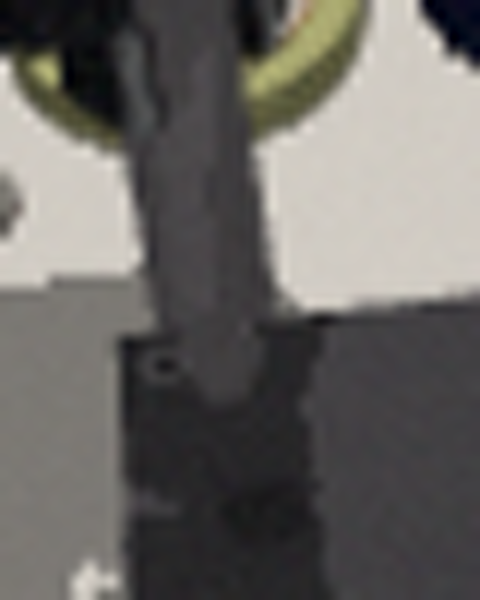

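```bash
python3 - <<'E'
from h import *
rel((.5115,.2225,.150,45),(.5115,.2225,.13,45))
E
```

```text
(0.5115, 0.2225, 0.15, 45) [-3.4  0.5 38.1] [-0.  -0.  -0.1]
(0.5115, 0.2225, 0.13, 45) [-3.4  0.5 58.1] [-0.  -0.  -0.1]
```

>>> play_rows:
  increments: [0,-3.4,0.5,13,0,0,0,0,-3.4,0.5,26,0,0,0,0,-3.4,0.5,38,0,0,0,0,-3.4,0.5,44,0,0,0,0,-3.4,0.5,49,0,0,0,0,-3.4,0.5,54,0,0,0,0,-3.4,0.5,58,0,0,0,0,-3.4,0.5,58,0,0,0]

```text
t: 6.72
tcp_pos: [0.5113, 0.2218, 0.1301]
ee_rot: [-180.0, 0.0, 44.9]
wrist_force: [0.2, -0.5, -6.8]
opening: 0.0283
```

```bash
python3 - <<'E'
from h import *
s=get_state();print(s['wrist_force'],s['moment'],s['tcp_pos'],s['opening'])
im=grab('scene');save(im,'s5.png',(160,150,240,220),9)
P=s['tcp_pos']
for d in(.05,.0746):
    print(d,((proj(im,P+[0,0,-d])+.5-[160,150])*9).round())
print('hole',((proj(im,[.513,.2243,.036])+.5-[160,150])*9).round())
E
```

```text
[ 0.22343075 -0.51469066 -6.81524598] [-0.02139425  0.00309419 -0.02594607] [0.51129291 0.22180144 0.1301469 ] 0.028267338721236424
0.05 [325. 438.]
0.0746 [334. 486.]
hole [334. 519.]
```

View pics/s5.png

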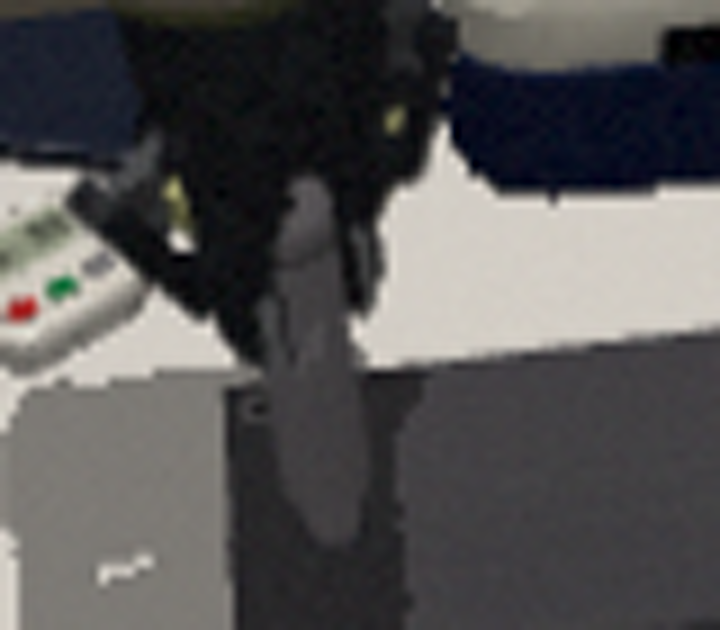

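Force is unchanged with the tip about 12 mm below the plate top, so the tip is in the hole. Continuing down to seat.

>>> play_rows:
  increments: [0,0,0,5,0,0,0,0,0,0,10,0,0,0,0,0,0,14,0,0,0,0,0,0,17,0,0,0,0,0,0,17,0,0,0]

```text
t: 7.4
tcp_pos: [0.5113, 0.2218, 0.1131]
ee_rot: [-180.0, 0.0, 44.9]
wrist_force: [0.8, -0.3, -6.3]
opening: 0.0288
```

>>> play_rows:
  increments: [0,0,0,1.5,0,0,0,0,0,0,3,0,0,0,0,0,0,4,0,0,0,0,0,0,4,0,0,0]

```text
t: 7.9
tcp_pos: [0.5116, 0.222, 0.1106]
ee_rot: [180.0, -0.1, 44.9]
wrist_force: [-2.5, 0.3, 4.9]
opening: 0.0281
```

>>> play_rows:
  increments: [0,0,0,2,0,0,0,0,0,0,4,0,0,0,0,0,0,4,0,0,0]

```text
t: 8.28
tcp_pos: [0.5122, 0.2225, 0.1104]
ee_rot: [179.8, -0.3, 44.9]
wrist_force: [-11.5, -0.1, 34.9]
opening: 0.0285
```

```bash
python3 - <<'E'
from h import *
im=grab('scene');save(im,'s6.png',(160,150,240,220),9)
for z,h in((.036,0),(.166,0)):
  print(((proj(im,[.513,.2243,z])+.5-[160,150])*9).round())
E
```

```text
[334. 519.]
[285. 253.]
```

View pics/s6.png

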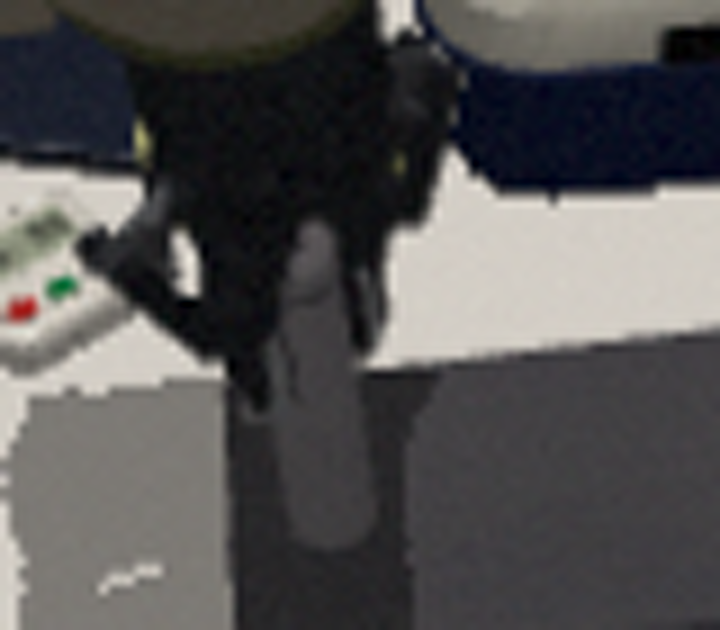

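It's seated: hard stop at TCP z 0.1104, as predicted. I'll relax the push, open and rise.

>>> play_rows:
  increments: [0,0,0,-4,0,0,0,0,0,0,-4,0,0,0,0.85,0,0,-4,0,0,0,0.85,0,0,-4,0,0,0,0.85,0,0,-4,0,0,0,0.85,0,0,-4,0,0,0,0.85,0,0,-15,0,0,0,0.85,0,0,-45,0,0,0,0.85,0,0,-90,0,0,0,0.85,0,0,-140,0,0,0,0.85,0,0,-140,0,0,0]

```text
t: 9.7
tcp_pos: [0.5126, 0.2221, 0.2499]
ee_rot: [179.7, -0.4, 44.9]
wrist_force: [0.6, -0.1, -0.1]
opening: 0.073
```

```bash
python3 - <<'E'
from h import *
rel((.46,-.1,.25,60),(.4425,-.332,.2,88.3))
E
```

```text
(0.46, -0.1, 0.25, 60) [-264.5  191.2   -1.1] [  0.3  -0.4 -15.1]
(0.4425, -0.332, 0.2, 88.3) [-441.   343.    48.4] [  0.4  -0.3 -43.4]
```

>>> play_rows:
  increments: [1,-40,31,0,0,0,-4,1,-80,62,0,0,0,-8,1,-121,94,0,0,0,-12,1,-162,126,4,0,0,-16,1,-203,158,8,0,0,-20,1,-244,190,12,0,0,-24,1,-285,222,18,0,0,-28,1,-326,254,24,0,0,-32,1,-367,286,30,0,0,-36,1,-408,318,40,0,0,-40,1,-441,343,48.4,0.4,-0.3,-43.4,1,-441,343,48.4,0.4,-0.3,-43.4]

```text
t: 11.2
tcp_pos: [0.4398, -0.3343, 0.1954]
ee_rot: [-179.4, 0.0, 88.1]
wrist_force: [0.8, 0.2, 0.1]
opening: 0.0857
```

```bash
python3 - <<'E'
from h import *
print(get_state()['tcp_pos'],get_state()['ee_rot'])
t=grab('top');save(t,'t7.png',(130,120,430,250),2.6)
s=grab('scene');save(s,'s7.png',(110,130,430,250),2.4)
save(s,'s7b.png',(160,140,260,240),7)
E
```

```text
[ 0.43980855 -0.334325    0.19543928] [-1.79424275e+02  3.76205942e-02  8.81017571e+01]
```

View pics/t7.png

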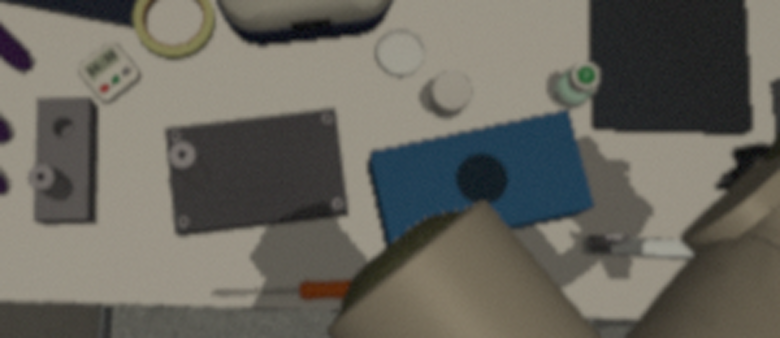

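View pics/s7.png

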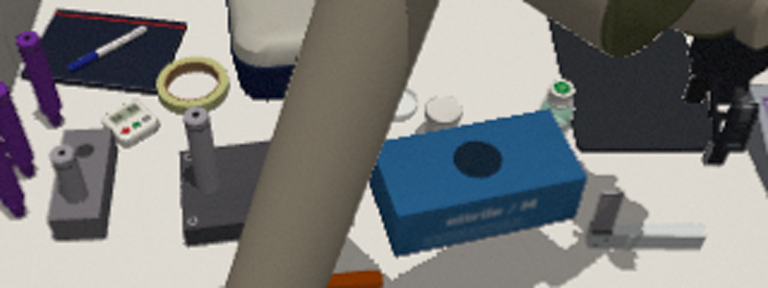

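View pics/s7b.png

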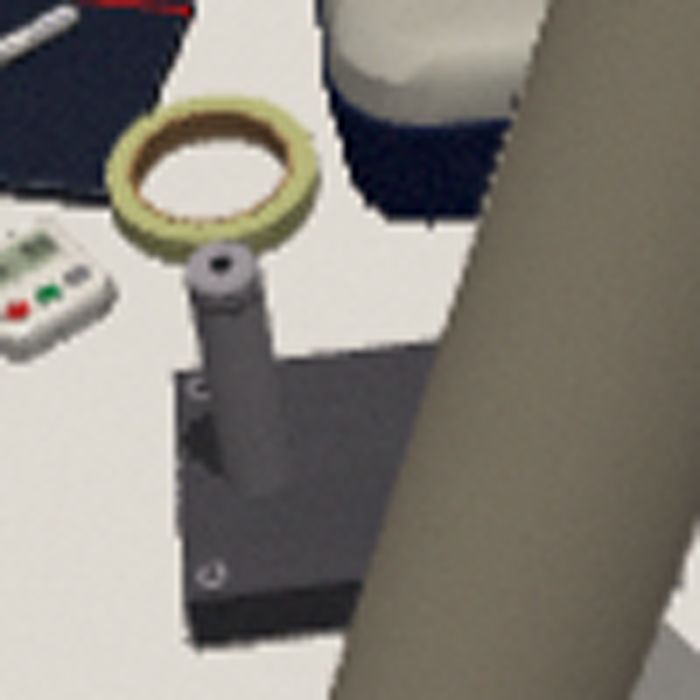

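The post stands upright in the plate: its top is at (221,264) in s7b and it foots in the hole. The square lies clear at (600–705,235) in s7, and the gripper is above it. I'll check the post's axis and work out the grasp move.

```bash
python3 - <<'E'
from h import *
s=load('scene');t=load('top')
save(t,'t7b.png',(185,155,225,205),12)
print('scene top@.166',plane(s,221.5/7-.5+160,264.5/7-.5+140,.166)[:2].round(4),'top',plane(t,183.5/2.6-.5+130,154.5/2.6-.5+120,.166)[:2].round(4))
rel((.4425,-.332,.06,88.3),(.4425,-.332,.004,88.3))
C=lambda b,k,u,v,z,im:print(plane(im,(u+.5)/k-.5+b[0],(v+.5)/k-.5+b[1],z)[:2].round(4))
save(s,'s7c.png',(345,205,410,240),12)
E
```

```text
scene top@.166 [0.5141 0.2244] top [0.5122 0.2229]
(0.4425, -0.332, 0.06, 88.3) [  0.2   3.1 136.5] [-0.5  0.1 -0.1]
(0.4425, -0.332, 0.004, 88.3) [  0.3   3.6 192.5] [-0.5  0.1 -0.1]
```

View pics/s7c.png

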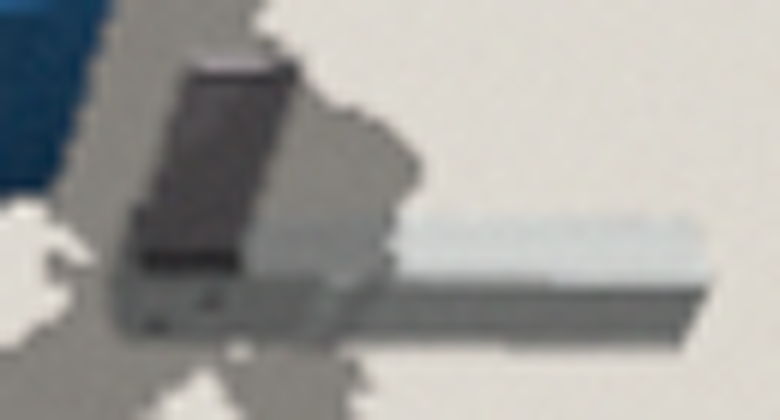

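View pics/t7b.png

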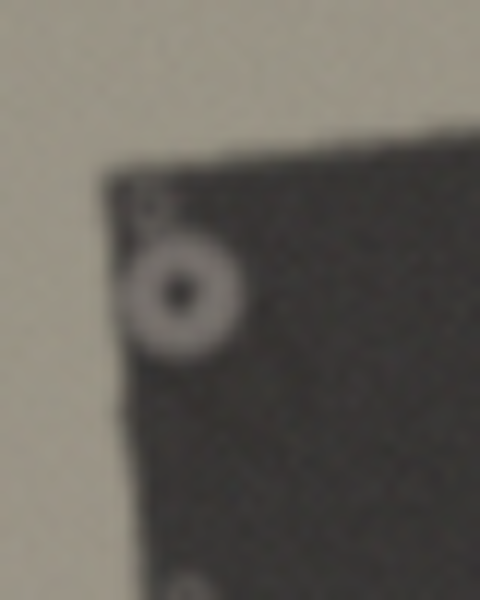

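>>> play_rows:
  increments: [1,1,3.4,35,-0.5,0,0,1,1,3.4,70,-0.5,0,0,1,1,3.4,105,-0.5,0,0,1,1,3.4,140,-0.5,0,0,1,1,3.4,160,-0.5,0,0,1,1,3.4,175,-0.5,0,0,1,1,3.4,175,-0.5,0,0,1,1,3.4,175,-0.5,0,0]

```text
t: 12.3
tcp_pos: [0.4432, -0.332, 0.0228]
ee_rot: [179.9, 0.2, 88.3]
wrist_force: [0.3, 0.3, 0.0]
opening: 0.0851
```

```bash
python3 - <<'E'
from h import *
print(get_state()['wrist_force'])
rel((.443,-.331,.0045,88.3))
s=grab('scene');save(s,'s8.png',(335,170,435,245),8)
E
```

```text
[0.27321205 0.33356343 0.02190444]
(0.443, -0.331, 0.0045, 88.3) [ 1.  -0.3 18.3] [ 0.1  0.2 -0. ]
```

View pics/s8.png

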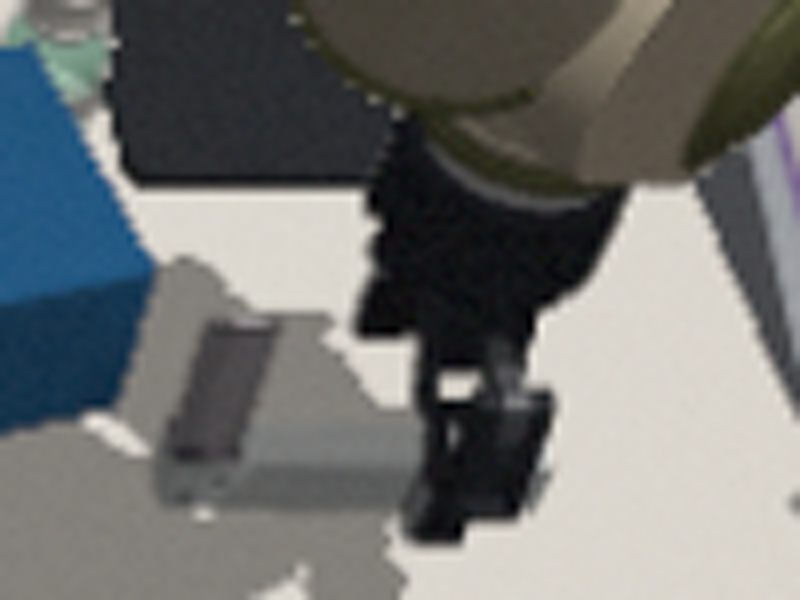

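The fingers straddle the stock at about (475,460) in s8. Lowering and closing.

>>> play_rows:
  increments: [1,1,-0.3,9,0,0.2,0,1,1,-0.3,18,0,0.2,0,1,1,-0.3,18,0,0.2,0,0.3,1,-0.3,18,0,0.2,0,0,1,-0.3,18,0,0.2,0,0,1,-0.3,18,0,0.2,0,0,1,-0.3,18,0,0.2,0,0,1,-0.3,18,0,0.2,0,0,1,-0.3,18,0,0.2,0]
  newtons: 110

```text
t: 13.48
tcp_pos: [0.4427, -0.331, 0.0044]
ee_rot: [179.9, -0.0, 88.3]
wrist_force: [-0.1, 1.0, 5.8]
opening: 0.0181
```

>>> play_rows:
  increments: [0,0,0,-20,0,0,0,0,0,0,-60,0,0,0,0,0,0,-110,0,0,0,0,0,0,-150,0,0,0,0,0,0,-150,0,0,0,0,0,0,-150,0,0,0]

```text
t: 14.22
tcp_pos: [0.4418, -0.3305, 0.1523]
ee_rot: [-179.9, -0.2, 88.3]
wrist_force: [-0.4, 0.4, -4.2]
opening: 0.0181
```

```bash
python3 - <<'E'
from h import *
st=get_state();print(st['wrist_force'],st['moment'],st['tcp_pos'])
rel((.5307,.1053,.155,98.5))
s=grab('scene');save(s,'s9.png',(290,120,450,240),5)
E
```

```text
[-0.36299811  0.43148265 -4.23320332] [-0.06398449  0.04605261 -0.0065337 ] [ 0.44183937 -0.3304511   0.15233201]
(0.5307, 0.1053, 0.155, 98.5) [438.2  75.7  -1.3] [ -0.1  -0.2 -10.2]
```

View pics/s9.png

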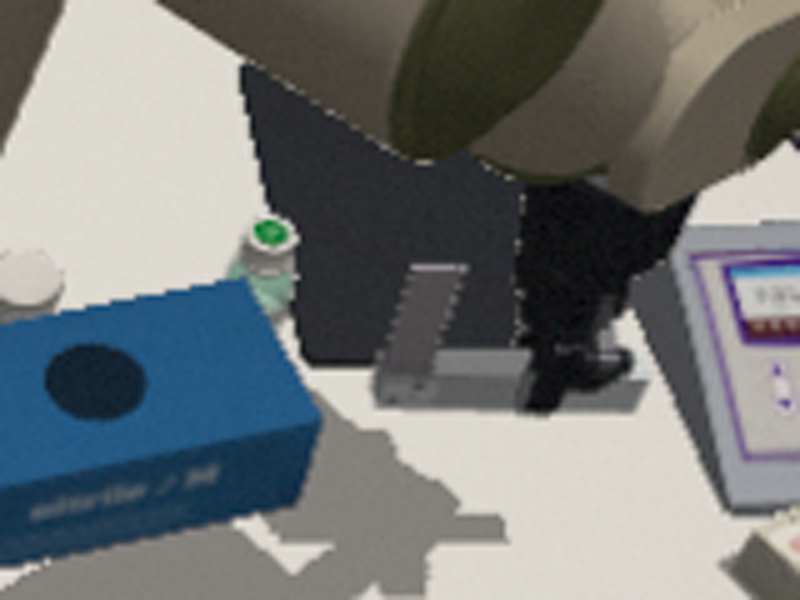

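>>> play_rows:
  increments: [0,30,5,0,0,0,-1,0,75,13,0,0,0,-2,0,125,22,0,0,0,-3,0,175,30,0,0,0,-4,0,225,39,0,0,0,-5,0,275,47,0,0,0,-6,0,325,56,0,0,0,-7.5,0,370,64,0,0,0,-9,0,405,70,0,0,0,-10,0,428,74,0,0,0,-10.2,0,438,75.7,-1,0,-0.2,-10.2,0,438,75.7,-1,0,-0.2,-10.2]

```text
t: 15.78
tcp_pos: [0.531, 0.1045, 0.1547]
ee_rot: [-179.9, 0.1, 98.5]
wrist_force: [-0.3, -0.4, -3.6]
opening: 0.0178
```

```bash
python3 - <<'E'
from h import *
st=get_state();print(st['wrist_force'],st['moment'],st['tcp_pos'],st['ee_rot'])
rel((.5307,.1053,.155,98.5))
s=grab('scene');save(s,'s10.png',(160,120,290,230),6)
t=grab('top');save(t,'t10.png',(170,120,280,220),7)
u=np.array([-.1478,.989,0])
P=st['tcp_pos'];h=P+u*.085+[0,0,-.0044]
for z in(0,.1):print('s heel',((proj(s,h+[0,0,z])+.5-[160,120])*6).round(),'t',((proj(t,h+[0,0,z])+.5-[170,120])*7).round())
for z in(.036,.166):print('s post',((proj(s,[.513,.224,z])+.5-[160,120])*6).round(),'t',((proj(t,[.513,.224,z])+.5-[170,120])*7).round())
E
```

```text
[-0.3275596  -0.3973955  -3.61403402] [-0.15060198 -0.00203659 -0.01173173] [0.53100655 0.10445606 0.15468295] [-1.79928905e+02  1.32105989e-01  9.85021936e+01]
(0.5307, 0.1053, 0.155, 98.5) [ 0.9 -0.2 -0.3] [-0.1  0.1  0. ]
s heel [271. 363.] t [306. 411.]
s heel [248. 206.] t [274. 355.]
s post [223. 526.] t [255. 473.]
s post [191. 348.] t [211. 414.]
```

View pics/s10.png

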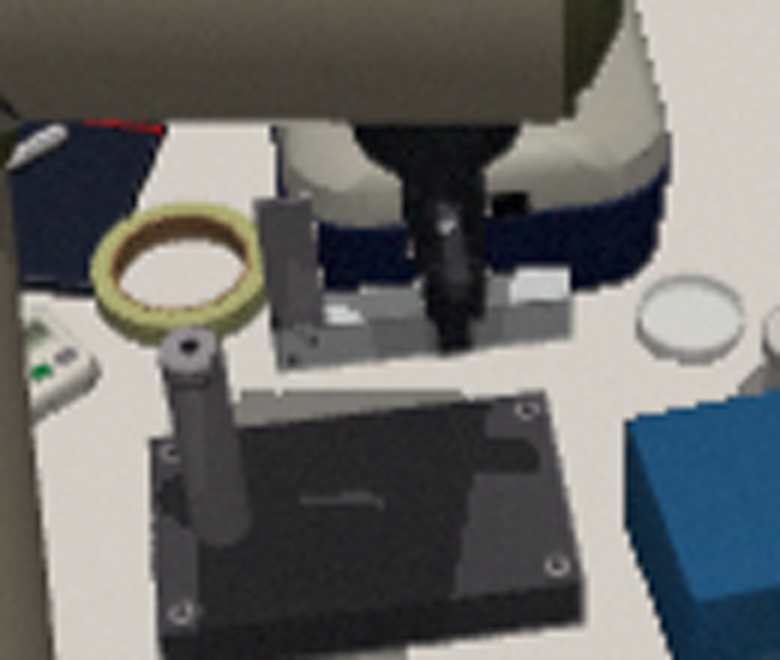

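View pics/t10.png

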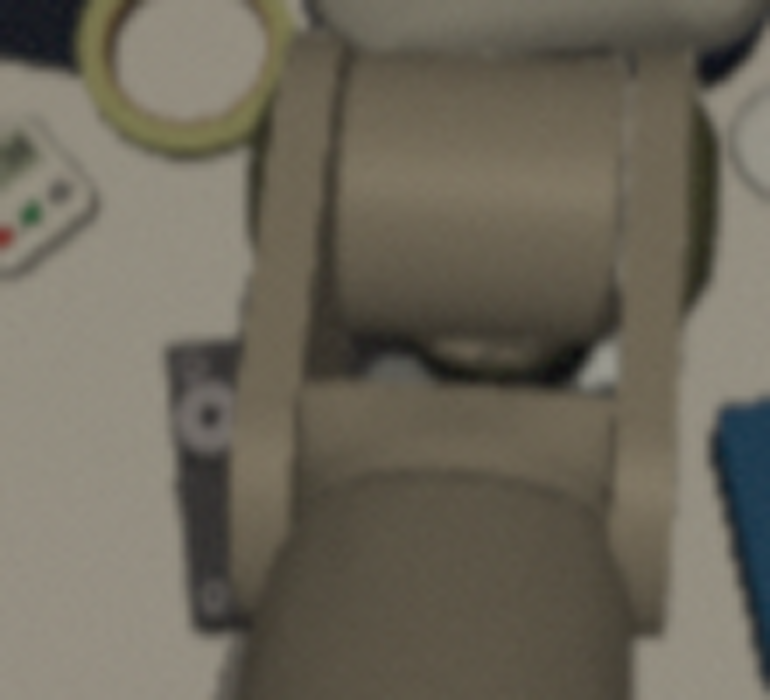

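Square is held upright and level. The blade top edge is at (255,203) and the heel at (280,366) in s10, about 2.5 mm short of the predicted reach. Lowering towards the plate, clear of the post.

>>> play_rows:
  increments: [0,0,0,20,0,0,0,0,0,0,45,0,0,0,0,0,0,65,0,0,0,0,0,0,82,0,0,0,0,0,0,95,0,0,0,0,0,0,104,0,0,0,0,0,0,104,0,0,0,0,0,0,104,0,0,0]

```text
t: 16.88
tcp_pos: [0.5317, 0.1042, 0.052]
ee_rot: [179.9, 0.1, 98.5]
wrist_force: [0.1, 0.4, -3.3]
opening: 0.0175
```

```bash
python3 - <<'E'
from h import *
st=get_state();print(st['wrist_force'],st['moment'],st['tcp_pos'],st['ee_rot'])
s=grab('scene');save(s,'s11.png',(170,140,270,220),8)
u=np.array([-.1478,.989,0])
P=st['tcp_pos'];h=P+u*.0825+[0,0,-.0044]
for z in(0,.1):print('s heel',((proj(s,h+[0,0,z])+.5-[170,140])*8).round())
for z in(.036,.136,.166):print('s post',((proj(s,[.513,.224,z])+.5-[170,140])*8).round())
E
```

```text
[ 0.13753763  0.41914483 -3.27242616] [-0.06763077 -0.01589972  0.01810616] [0.53170795 0.10418725 0.05199624] [1.79920002e+02 1.42057142e-01 9.84720207e+01]
s heel [317. 508.]
s heel [290. 326.]
s post [218. 541.]
s post [185. 363.]
s post [174. 305.]
```

View pics/s11.png

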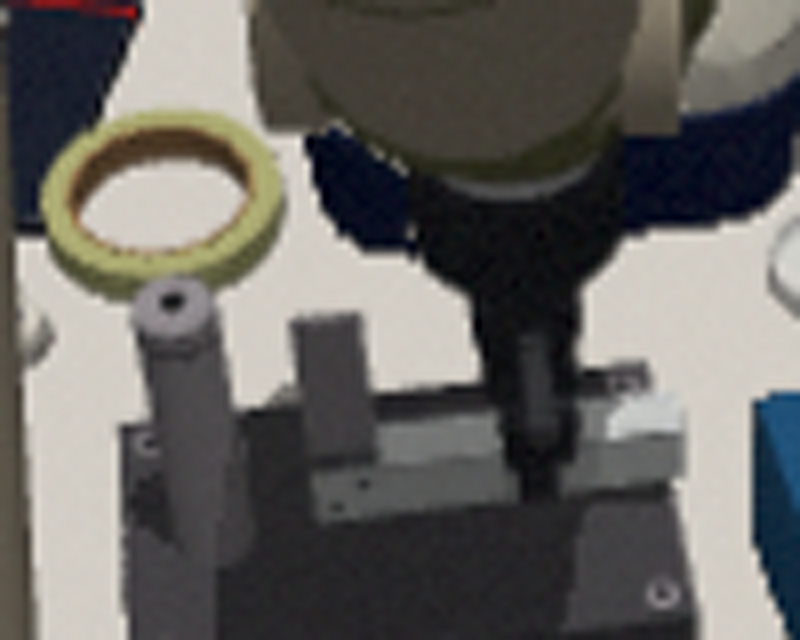

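>>> play_rows:
  increments: [0,0,-0.8,5,0,0,0,0,0,-0.8,9,0,0,0,0,0,-0.8,11,0,0,0,0,0,-0.8,12,0,0,0,0,0,-0.8,13,0,0,0,0,0,-0.8,13,0,0,0]

```text
t: 17.68
tcp_pos: [0.5305, 0.104, 0.0404]
ee_rot: [179.9, 0.2, 98.5]
wrist_force: [-7.5, -2.0, 18.2]
opening: 0.0183
```

>>> play_rows:
  increments: [0,0,0,-0.7,0,0,0,0,3,0,-0.7,0,0,0,0,6,0,-0.7,0,0,0,0,9,0,-0.7,0,0,0,0,12,0,-0.7,0,0,0,0,15,0,-0.7,0,0,0,0,18,0,-0.7,0,0,0,0,18,0,-0.7,0,0,0]

```text
t: 18.68
tcp_pos: [0.5294, 0.1214, 0.0404]
ee_rot: [179.8, 0.2, 98.5]
wrist_force: [0.9, -3.8, 5.2]
opening: 0.0183
```

```bash
python3 - <<'E'
from h import *
st=get_state();print(st['wrist_force'],st['moment'],st['tcp_pos'],st['ee_rot'])
s=grab('scene');save(s,'s12.png',(170,150,240,220),10)
t=grab('top');save(t,'t12.png',(170,140,280,220),7)
E
```

```text
[ 0.91078285 -3.76477314  5.20274143] [-0.30618517 -0.11137566  0.07727944] [0.52938678 0.12142625 0.04042966] [179.75900216   0.2050792   98.46746246]
```

View pics/s12.png

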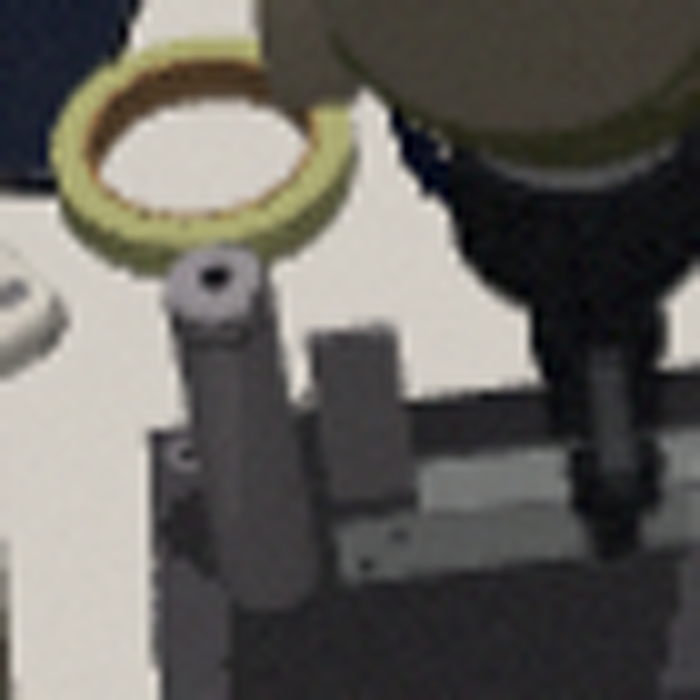

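View pics/t12.png

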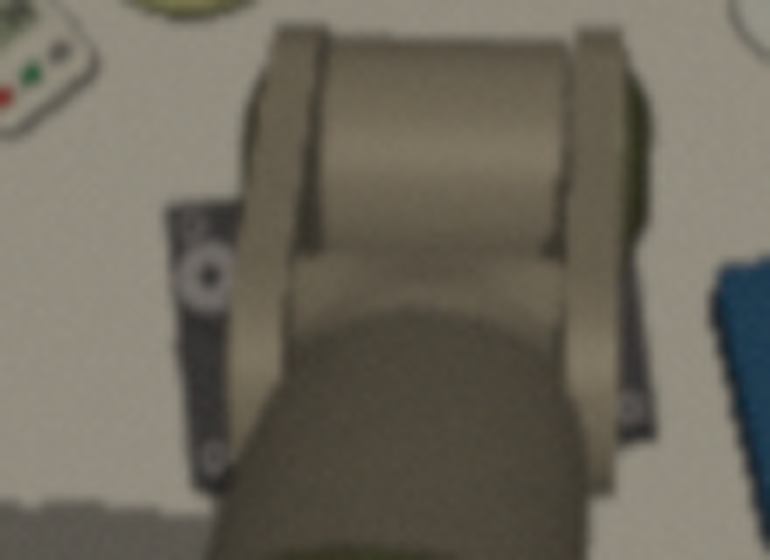

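```bash
python3 - <<'E'
from h import *
s=load('scene');u=np.array([-.1478,.989]);n=np.array([.989,.1478])
f=lambda a,b,z:plane(s,(a+.5)/10-.5+170,(b+.5)/10-.5+150,z)[:2]
p=f(215,277,.166);print('post',p.round(4))
for a,b in((310,331),(391,322)):
    q=f(a,b,.136);print(q.round(4),'along',((q-p)@u*1e3).round(1),'lateral',((q-p)@n*1e3).round(1))
tcp=get_state()['tcp_pos'][:2]
print('tcp lat',(tcp-p)@n*1e3,(tcp-p)@u*1e3, 'vs .513,.224', (tcp-[.513,.224])@n*1e3)
E
```

```text
post [0.5142 0.2247]
[0.5214 0.2021] along -23.4 lateral 3.7
[0.5246 0.1791] along -46.6 lateral 3.5
tcp lat -0.29033771260889757 -104.42290338803433 vs .513,.224 1.0426483268684732
```

```bash
python3 - <<'E'
from h import *
s=load('scene');a=s['color'][172:214,183:217,::-1]
a=cv2.resize(np.ascontiguousarray(a),None,fx=14,fy=14,interpolation=cv2.INTER_NEAREST)
cv2.imwrite('pics/s12z.png',cv2.convertScaleAbs(a,alpha=1.5))
u=np.array([-.1478,.989,0]);n=np.array([.989,.1478,0])
p=np.array([.5142,.2247,0]);
for l in(-2.5,0,2.5):print(l,[((proj(s,p-u*k+n*l*1e-3+[0,0,z])+.5-[183,172])*14).round() for k,z in((.0224,.136),(.048,.136),(.0224,.036))])
for l in(-10,10):print('stock end top',l,[((proj(s,p-u*k+n*l*1e-3+[0,0,z])+.5-[183,172])*14).round() for k,z in((.0224,.066),(.0224,.036))])
E
```

```text
-2.5 [array([250., 179.]), array([375., 164.]), array([300., 491.])]
0 [array([249., 170.]), array([374., 155.]), array([299., 483.])]
2.5 [array([248., 161.]), array([373., 146.]), array([298., 474.])]
stock end top -10 [array([288., 429.]), array([302., 518.])]
stock end top 10 [array([282., 358.]), array([296., 448.])]
```

View pics/s12z.png

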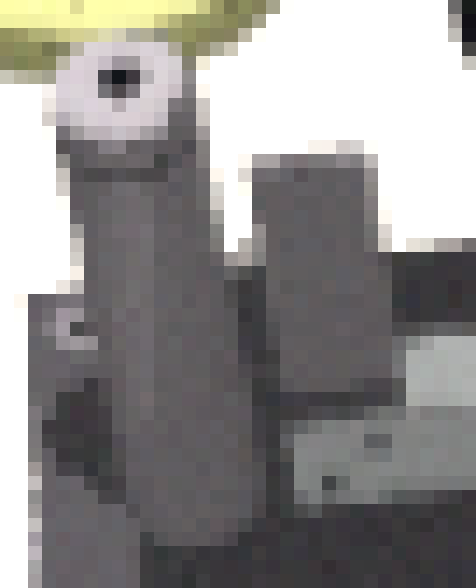

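The enlarged view puts the blade within about 1 mm of the post's mid-line: blade top at (252–378,150–165), predicted (249–374,146–179). Sliding to contact.

>>> play_rows:
  increments: [0,1.5,0,0,0,0,0,0,3,0,0,0,0,0,0,4,0,0,0,0,0,0,5,0,0,0,0,0,0,5,0,0,0,0,0]

```text
t: 19.4
tcp_pos: [0.5287, 0.1261, 0.0404]
ee_rot: [179.8, 0.2, 98.5]
wrist_force: [0.2, -6.0, 6.8]
opening: 0.0182
```

>>> play_rows:
  increments: [0,1,0,0,0,0,0,0,2,0,0,0,0,0,0,3,0,0,0,0,0,0,3,0,0,0,0,0]

```text
t: 19.9
tcp_pos: [0.5284, 0.1285, 0.0404]
ee_rot: [179.8, 0.3, 98.5]
wrist_force: [0.8, -9.2, 6.6]
opening: 0.018
```

>>> play_rows:
  increments: [0,0.7,0,0,0,0,0,0,1.4,0,0,0,0,0,0,2,0,0,0,0,0,0,2,0,0,0,0,0]

```text
t: 20.4
tcp_pos: [0.5284, 0.1288, 0.0405]
ee_rot: [179.8, 0.4, 98.5]
wrist_force: [1.9, -20.3, 6.0]
opening: 0.0182
```

```bash
python3 - <<'E'
from h import *
st=get_state();print(st['wrist_force'],st['moment'],st['tcp_pos'],st['ee_rot'])
s=grab('scene');a=s['color'][172:214,183:217,::-1]
a=cv2.resize(np.ascontiguousarray(a),None,fx=14,fy=14,interpolation=cv2.INTER_NEAREST)
cv2.imwrite('pics/s13z.png',cv2.convertScaleAbs(a,alpha=1.5))
E
```

```text
[  1.88621946 -20.2686601    5.99190606] [-2.6468796  -0.19241309  0.11703728] [0.52844812 0.12879312 0.04046013] [179.7682612    0.43950393  98.47972377]
```

View pics/s13z.png

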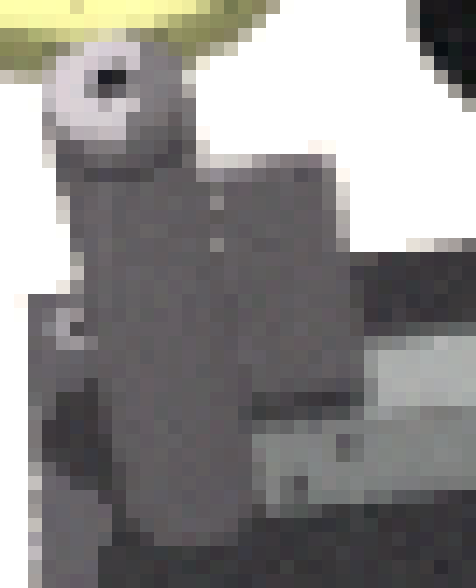

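The blade has met the post, but the tool is pitched 0.44° nose-down and the post top looks shifted about 1 px. I'll back off a little, level the square and press again gently.

```bash
python3 - <<'E'
from h import *
P=get_state()['tcp_pos'];rel((*P,98.5))
E
```

```text
(np.float64(0.5284822076266498), np.float64(0.12880732736589356), np.float64(0.04045954223738821), 98.5) [0. 0. 0.] [ 0.2  0.4 -0. ]
```

>>> play_rows:
  increments: [0,-3,0,0,0,0,0,0,-5,0,0,0,0,0,0,-5,0,0,0,0.1,0,0,-5,0,0,0,0.3,0,0,-5,0,0,0,0.3,0]

```text
t: 21.08
tcp_pos: [0.5284, 0.1275, 0.0404]
ee_rot: [179.8, -0.2, 98.5]
wrist_force: [-0.1, 4.6, 6.6]
opening: 0.0181
```

```bash
python3 - <<'E'
from h import *
st=get_state();print(st['wrist_force'],st['moment'],st['tcp_pos'],st['ee_rot'])
P=st['tcp_pos'];rel((*P,98.5))
s=grab('scene');a=s['color'][172:214,183:217,::-1]
a=cv2.resize(np.ascontiguousarray(a),None,fx=14,fy=14,interpolation=cv2.INTER_NEAREST)
cv2.imwrite('pics/s14z.png',cv2.convertScaleAbs(a,alpha=1.5))
E
```

```text
[-0.1019577   4.63733973  6.64151786] [ 0.52801465  0.02896793 -0.07414888] [0.52836222 0.12753317 0.04042799] [179.75823779  -0.21429814  98.45772643]
(np.float64(0.5283622171394359), np.float64(0.12753317045848425), np.float64(0.04042798970878795), 98.5) [0. 0. 0.] [ 0.2 -0.2 -0. ]
```

View pics/s14z.png

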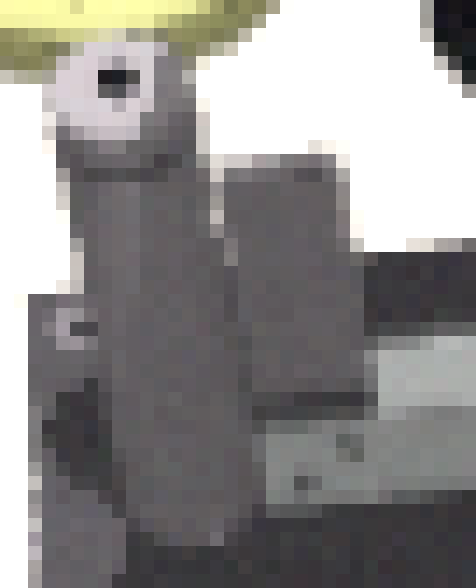

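The post is upright again with its top hole back at (118,84), so the earlier push had tipped it slightly. I'll press again with more down force and less forward push.

>>> play_rows:
  increments: [0,0,0,0.8,0,0,0,0,1.2,0,0.8,0,0,0,0,2.4,0,0.8,0,0,0,0,3.3,0,0.8,0,0,0,0,3.3,0,0.8,0,0,0]

```text
t: 21.75
tcp_pos: [0.5285, 0.1286, 0.0404]
ee_rot: [179.7, 0.0, 98.5]
wrist_force: [-0.8, -10.0, 13.9]
opening: 0.0181
```

```bash
python3 - <<'E'
from h import *
st=get_state();print(st['wrist_force'],st['moment'],st['tcp_pos'],st['ee_rot'])
s=grab('scene');a=s['color'][172:214,183:217,::-1]
a=cv2.resize(np.ascontiguousarray(a),None,fx=14,fy=14,interpolation=cv2.INTER_NEAREST)
cv2.imwrite('pics/s15z.png',cv2.convertScaleAbs(a,alpha=1.5))
E
```

```text
[-0.76263889 -9.99867199 13.94084818] [-1.49914541  0.26400811  0.09162697] [0.52853975 0.12856324 0.04040471] [1.79716418e+02 2.10188610e-02 9.84903848e+01]
```

View pics/s15z.png

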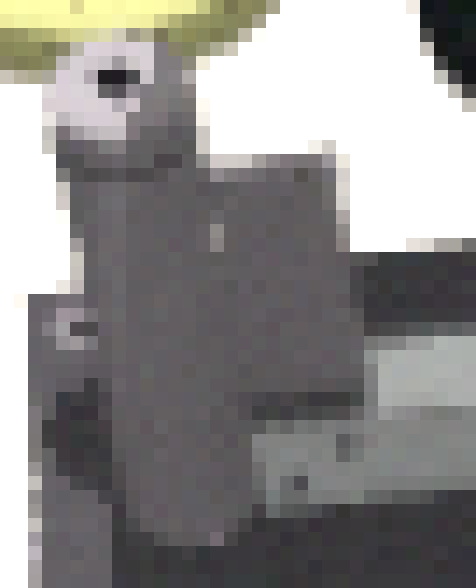

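>>> play_rows:
  increments: [0,0.4,0,0,0.2,0,0,0,0.8,0,0,0.2,0.1,0,0,0.8,0,0,0.2,0.1,0,0,0.8,0,0,0.2,0.1,0,0,0.8,0,0,0.2,0.1,0]

```text
t: 22.42
tcp_pos: [0.5285, 0.1287, 0.0404]
ee_rot: [179.9, -0.0, 98.5]
wrist_force: [-1.1, -14.8, 13.8]
opening: 0.0179
```

```bash
python3 - <<'E'
from h import *
st=get_state();print(st['wrist_force'],st['moment'],st['tcp_pos'],st['ee_rot'],st['opening'])
s=grab('scene');a=s['color'][172:214,183:217,::-1]
a=cv2.resize(np.ascontiguousarray(a),None,fx=14,fy=14,interpolation=cv2.INTER_NEAREST)
cv2.imwrite('pics/s16z.png',cv2.convertScaleAbs(a,alpha=1.5))
save(s,'s16.png',(90,130,350,240),3)
u=np.array([-.1478,.989,0]);n=np.array([.989,.1478,0]);p=np.array([.5142,.2247,0])
for l in(-2.5,2.5):print(l,[((proj(s,p-u*k+n*l*1e-3+[0,0,z])+.5-[183,172])*14).round() for k,z in((.015,.136),(.041,.136))])
st=get_state();print(st['wrist_force'],st['tcp_pos'],'lat',(st['tcp_pos']-p)[:2]@n[:2]*1e3,(st['tcp_pos']-p)[:2]@u[:2]*1e3)
E
```

```text
[ -1.06747663 -14.81799218  13.83383271] [-2.24264085  0.21079472  0.08455708] [0.52853672 0.12866131 0.04039022] [ 1.79922399e+02 -1.38554484e-02  9.84908087e+01] 0.017905260533197995
-2.5 [array([213., 183.]), array([341., 168.])]
2.5 [array([212., 165.]), array([339., 150.])]
[ -0.75613042 -14.64089054  12.91604986] [0.52852211 0.12863121 0.04036101] lat -0.03439892593589801 -97.12883908522126
```

View pics/s16z.png

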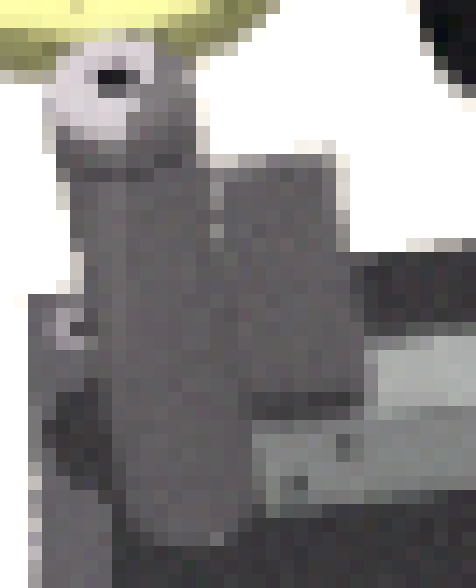

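View pics/s16.png

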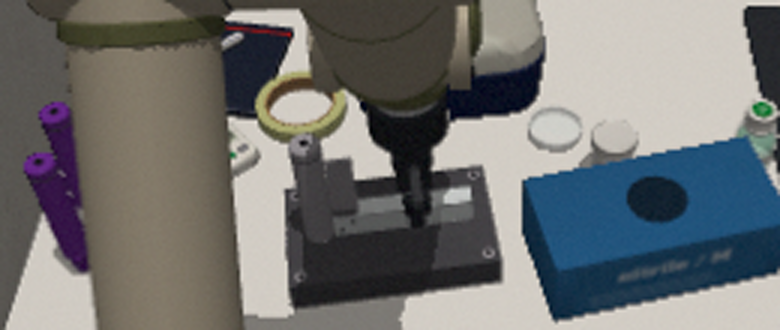

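The post is upright and the blade bears on it with about 15 N forward and 13 N down. Pitch is 0° and the lateral offset is about 0 mm. Handing in.

```bash
python3 -c "
from station import *
print(finish_job())"
```

```text
the job is handed in; nothing more can be done
None
```

The instrument stand is assembled, and I handed the job in at about 22.5 s of the 64 s allowed. The tall post is home in the plate and released. The gripper is still holding the square against plate and post.

- **Post:** I took the taller grey post from the block and lowered it into the hole. It stopped hard at the height I had worked out beforehand (TCP z 0.1104 against 0.1106 m predicted). After I let go, both camera views showed it upright in the hole.
- **Square:** I carried it over the glove box, set it on the plate and slid it in until the blade met the post. My first push, about 20 N, pitched the square 0.44° nose-down and tipped the post top by roughly 1 pixel. I backed off, levelled the square and pressed again more gently.
- **Last readings:** The force was about 15 N towards the post and 13 N onto the plate, part of the forward force being friction. The tool was level to 0.1°. The blade was on the post's mid-line to within about 1 mm, as far as the camera calibration allows.
- **Open points:** One light pixel column near the top of the blade could be a hairline gap there. The arm hid the short post and part of the timer in the last picture. I did not touch either, or the screwdriver or pot. The finish call gave no verdict.

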